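# Shift the gear trainer into the green gear

## Task

The gearbox trainer on the bench has been left in gear, its lever in the near left slot of the H-shaped gate (by the white tag, seen from the robot). Push the lever with the fingertips through the gate - to the cross channel, over to the right-hand leg and fully home into the slot beside the green tag - and take the hand away. Push gently and do not force the lever, never take its knob between the fingers, and leave the loose things on the bench where they are.

Things in the scene. Friction and masses are not known exactly. Their poses are not given: they have to be found in the camera images.
- gear_trainer: Fixed gearbox model: 430 x 220 mm bed, open gears up to 105 mm high, amid them a slate-blue tower 116 x 102 mm whose top, a steel gate plate, is 170 mm above the bench; only the lever is higher. Origin on the bench straight below the gate's centre; x along the shafts (away from the robot), y left, z up; yaw up to 0.4 either way. The bed spans x = -170 to 260 mm, y = -110 to 110 mm.
- gate_centre (a point): Centre of the H-gate, on the plate's upper face, 170 mm above the bench. The H has 14 mm slots: two legs along the trainer's x at y = 13 mm (left) and -13 mm (right), joined by a cross channel along y at x = 0. The stick (10 mm thick) stops at 20 mm either side of the channel. The noses between the legs are round.
- gear_select (a joint): Sideways tilt of the lever, -0.25 to 0.25 rad, about the trainer's x through the pivot (115 mm above the bench, straight below the gate's centre): near -0.25 in the left leg (start), near +0.25 in the right leg; positive tips the knob to the trainer's -y. The lever can cross only while gear_shift is near 0 (within about 0.04).
- gear_shift (a joint): Fore-and-aft tilt, -0.37 to 0.37 rad, same pivot: 0 in the cross channel, positive tips the knob to the trainer's +x, +-0.37 is fully home at a stop. Starts in the near left slot, at -0.18 to -0.36. Both tilts: dry friction, no springs; a push of 3 to 5 N at the knob moves the lever and it stays where left. Above 40 N counts as forcing it.
- knob (a point): Centre of the red ball knob, 40 mm across, 140 mm from the pivot: 255 mm above the bench when upright, 241 mm in a slot. Below its neck the steel stick stands free for some 50 mm over the plate. From the cross channel to a slot the knob travels 51 mm, from leg to leg 69 mm.
- green_tag: Round green tag, 20 mm across, 3 mm thick, fixed on the gate plate at the outer end of the slot it names: always on the right leg, at y = -22 mm in the trainer's frame and either x = 42 mm (far end) or x = -42 mm (near end). Origin under its centre.
- yellow_tag: The same in yellow, at the other end of the right-hand leg. The left-hand leg has a white tag at its near end and a blue one at its far end.
- spare_gear: Bystander: loose brass gear wheel lying flat, 70 mm across, 18 mm high at the hub; origin under its centre
- screwdriver: Bystander: screwdriver with an orange handle, 180 mm long, lying flat along its own x; origin under its middle
- oil_bottle: Bystander: small clear oil bottle with a white cap, 40 mm across, 95 mm tall; origin under its centre
- beaker: Bystander: glass beaker, 70 mm across, 95 mm tall; origin under its centre
- flask: Bystander: conical glass flask, 80 mm across the foot, 125 mm tall; origin under its centre
- brass_weight: Bystander: 0.5 kg brass weight with a small knob, 48 mm across, 70 mm tall; origin under its centre
- calculator: Bystander: grey pocket calculator lying flat, 150 x 78 x 14 mm; origin under its centre

How it is judged (in metres and radians):
At the end, for the whole second after the job is handed in: The lever stands still in the right-hand leg, home in the slot beside the green tag: gear_select above 0.19 and gear_shift beyond 0.32 on the green tag's side (within about 7 mm of the knob's end of travel), and the robot touches nothing (((x of green_tag in the frame of gear_trainer above 0 m and value of joint gear_shift above 0.32 rad) or (x of green_tag in the frame of gear_trainer below 0 m and value of joint gear_shift below -0.32 rad)) and value of joint gear_select above 0.19 rad and velocity of joint gear_shift between -0.05 and 0.05 rad/s).
It fails at once if the knob is taken between the fingers (grasp point within 20 mm of the knob's centre) (distance between the grasp point and knob below 0.02 m).
It fails at once if the lever is forced: pressed with more than 40 N (contact force between any of the fingers, the arm and gear_select above 40 N).
It fails at once if a loose bystander is moved by more than 15 mm (distance of any of spare_gear, screwdriver, oil_bottle, beaker, flask, brass_weight, calculator from where it was at the start of the episode above 0.015 m).
It also fails if it takes over 48 s, if anything falls off the work surface, if the arm or the gripper's body presses on something with over 40 N, if the wrist force passes 120 N, or if a joint passes its speed limit or range.

## Robot

A 6-joint arm with a two-finger parallel gripper is mounted at the origin on the work surface. World frame = base frame: x ahead of the robot, y to its left, z up, the work surface at z = 0. Lengths are in m, angles in degrees, forces in N, time in s.
With the tool pointing down it reaches from about 0.425 to 0.925 m from the base axis. Payload 12.5 kg.
Tool frame: the origin (TCP) lies at the very end of the fingers, on their centre line; the grasp point (between the pads) lies 19 mm behind it; z points along the fingers, y is the direction in which the jaws open and shut (so a half turn about z gives the same grasp; the last joint's range is limited). The gripper opens to 85 mm and grips with 20 to 120 N. Pads are 22 mm wide; open, the fingers measure 114 mm over their backs; the gripper's body (76 mm by 85 mm) begins 54 mm behind the grasp point. The pads swing forward as they close: fully open they stand 13 mm farther back than shut.
Start: joints at [-6.05, 28.126, 89.318, -0, 62.55, -6.05], TCP at [0.625, 0, 0.231] pointing down, gripper open.
Joint ranges: [-177.58, 177.58], [-47.91, 125.51], [2.72, 160], [-65.01, 245.01], [3.68, 167.84], [-153.87, 153.87]. Speed limits (degrees/s): [127.2, 127.2, 159.86, 180, 180, 180].

## Interface

Orientations are given as a 3x3 rotation matrix whose columns are the frame's x, y, z axes.
In Python, from cell import env, status, viewer gives the robot as it stands. The module is installed in compiled form; this text tells all that it offers. Calls block until the motion is done:
- env.movep(position, orientation): joint-space move of the TCP to a pose.
- env.servo_line(position, orientation=None, max_speed=0.15): straight line of the TCP; orientation=None keeps the orientation; max_speed is the mean speed in m/s.
- env.move_j(angles): joint-space move.
- env.set_gripper(opening, f_grip=None): finger opening in m; f_grip is the grip in N (None keeps the last); returns when the fingers have stopped.
- env.wait(seconds).
- env.ik(position, orientation): joint angles nearest the present ones, or None.
- status.observe(): the state.
- viewer.snapshot(name): name is "scene" or "side" or "wrist"; returns a dict with "color" (420x560x3 uint8, red, green, blue), "range_z" (420x560 float32, m along the optical axis (not along the pixel's ray), 0 where there is no reading), "vfov" (degrees; the focal length in pixels is half the picture's height over the tangent of half this angle, whatever the lens; pixels are square), "cx", "cy" (the principal point, pixels), "k1" (the pictures are not rectified: a ray, as slopes to the right and down, at radius r is drawn at 1 + k1 r^2 times it, then the intrinsics apply), "R" (3x3) and "t" (3): a world point X has camera coordinates R X + t; the wrist camera has in their place "mount" (4x4, takes a point from camera to tool coordinates, whose origin is the TCP and whose axes are the flange's). Camera axes: x right, y down, z forward; pixel columns grow to the right and rows downward; lengths in m; the calibration is good to about 2 mm. A picture is of the moment at which its call begins: read the wrist's pose just before it.
A pose or a line that the arm cannot do raises env.IKError and nothing moves.
- env.job_done(): hands the job in, once; it reports no verdict.
The state is a dict: "time": time; "joints": joint angles; "qd": joint speeds; "joint_torque": joint torques, N m; "ee_pos": TCP position; "ee_rot": TCP orientation; "force": force on the tool from outside, world axes, zero at the start; "ft_torque": the same for the moment, N m; "finger_gap": finger opening in m.
Only numpy, scipy, OpenCV 4.12 (cv2) and the standard library are available. Lean on these libraries where they do the work, as an engineer would, in place of code of your own. Each camera call takes 0.05 s, during which the arm holds its last target.

## Working session

There is one attempt and no reset: what is moved stays moved. The work goes in short steps, each a Python script; the robot and the scene stay as the last script left them, time stands still between calls to the robot, and variables do not carry over. Pictures are saved under pics/ and viewed, and the job is handed in when it is done.

```bash
mkdir -p pics; cat > h.py <<'E'
import numpy as np, cv2
from cell import env,status,viewer
def snap(n,fn):
    s=status.observe(); d=viewer.snapshot(n); cv2.imwrite('pics/'+fn+'.png',d['color'][:,:,::-1])
    if n=='wrist':
        M=np.array(d['mount']); T=np.eye(4); T[:3,:3]=np.array(s['ee_rot']); T[:3,3]=s['ee_pos']; C=T@M
        d['R']=C[:3,:3].T; d['t']=-C[:3,:3].T@C[:3,3]
    d['R']=np.array(d['R']);d['t']=np.array(d['t']).ravel()
    return d
def ray(d,u,v):
    f=210/np.tan(np.radians(d['vfov'])/2); K=np.array([[f,0,d['cx']],[0,f,d['cy']],[0,0,1]])
    p=cv2.undistortPointsIter(np.array([[[u,v]]],float),K,np.array([d['k1'],0,0,0,0.]),None,None,(3,50,1e-10)).ravel()
    return -d['R'].T@d['t'], d['R'].T@np.array([p[0],p[1],1.])
def onplane(d,u,v,z):
    o,r=ray(d,u,v); return o+r*(z-o[2])/r[2]
def atdepth(d,u,v):
    o,r=ray(d,u,v); return o+r*d['range_z'][int(round(v)),int(round(u))]
E
python3 - <<'E'
from h import *
for n in('scene','side','wrist'):
    d=snap(n,n+'0'); np.savez('pics/'+n+'0.npz',**d); print(n,d['vfov'],d['cx'],d['cy'],d['k1'],-d['R'].T@d['t'])
s=status.observe();print(s)
E
```

```text
scene 44.897404498236924 279.43399756032835 205.79874592864226 -0.1519076753197293 [ 1.14358836 -0.53161608  1.21072133]
side 53.16228416682244 280.27737105463257 208.82609711061156 -0.10387900744100077 [ 0.34093054 -0.76309215  1.05572133]
wrist 64.93445724598631 275.6273913402886 211.4463874430894 -0.022626847034541615 [0.62468637 0.07107533 0.37314503]
{'time': 0.15, 'joints': array([-6.04858285e+00,  2.81545035e+01,  8.93425027e+01,  1.27649501e-03,
        6.25508272e+01, -6.04683177e+00]), 'qd': array([ 0.07264536, -0.08106771, -0.11808381, -0.07273332,  0.04670346,
       -0.04447921]), 'joint_torque': array([ 2.22927323e-03, -6.18710160e+01, -2.61691117e+01, -6.12520193e-05,
        3.21192107e-03,  1.30420885e-04]), 'ee_pos': array([6.24826462e-01, 6.63815795e-05, 2.30878142e-01]), 'ee_rot': array([[ 4.08846920e-05,  9.99999656e-01, -8.28118245e-04],
       [ 9.99999993e-01, -4.07955751e-05,  1.07630293e-04],
       [ 1.07596473e-04, -8.28122640e-04, -9.99999651e-01]]), 'force': array([0.03122214, 1.04757088, 0.54484041]), 'ft_torque': array([0.02006723, 0.01601082, 0.00144155]), 'finger_gap': 0.08586606959159389}
```

View pics/scene0.png

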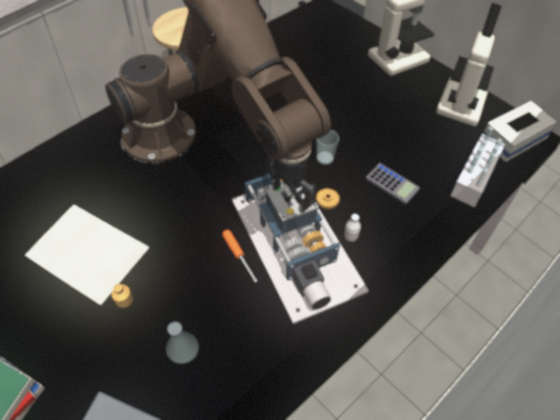

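View pics/side0.png

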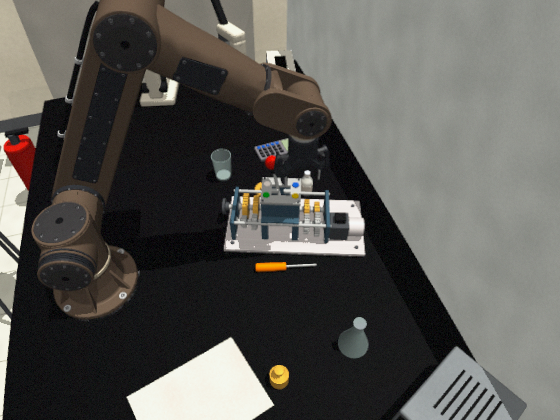

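View pics/wrist0.png

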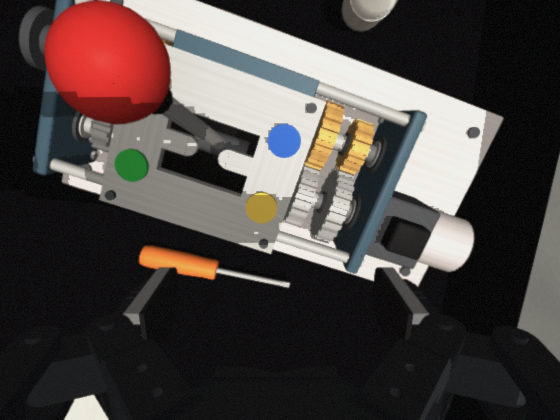

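The wrist view shows the green tag at (131,165), yellow at (261,208) and blue at (284,140), with the red knob at (110,60). So green is at the near end. Next I'll locate the tags and the knob.

```bash
cat > loc.py <<'E'
from h import *
def cents(d):
    hsv=cv2.cvtColor(d['color'],cv2.COLOR_RGB2HSV); out={}
    for n,(lo,hi) in dict(green=((50,150,40),(75,255,255)),blue=((105,150,100),(120,255,255)),yellow=((20,140,90),(30,255,255))).items():
        m=cv2.inRange(hsv,lo,hi); k,l,st,c=cv2.connectedComponentsWithStats(m)
        i=np.argsort(-st[1:,4])[:3]+1
        out[n]=[(c[j].round(1),int(st[j,4]),[int(x) for x in st[j,:4]]) for j in i if st[j,4]>15]
    return out
E
python3 - <<'E'
from loc import *
ds={n:dict(np.load(f'pics/{n}0.npz')) for n in('scene','side','wrist')}
for n,d in ds.items():
    for c,v in cents(d).items():
        for p,a,b in v: print(n,c,p,a,b,onplane(d,*p,0.173).round(4))
d=ds['wrist']
hsv=cv2.cvtColor(d['color'],cv2.COLOR_RGB2HSV)
m=(cv2.inRange(hsv,(0,150,60),(4,255,255))|cv2.inRange(hsv,(172,150,60),(180,255,255)))
cs=max(cv2.findContours(m,0,2)[0],key=cv2.contourArea)
print(cv2.minEnclosingCircle(cs),cv2.fitEllipse(cs),onplane(d,*cv2.minEnclosingCircle(cs)[0],.241))
print(atdepth(d,125,110),atdepth(d,240,110), atdepth(d,110,50))
E
```

```text
side green [265.7 194.5] 22 [263, 193, 6, 4] [0.5348 0.0403 0.173 ]
side blue [295.  184.5] 20 [293, 183, 5, 4] [0.6281 0.0556 0.173 ]
side yellow [279.  374.7] 282 [269, 365, 20, 22] [ 0.4282 -0.4677  0.173 ]
side yellow [271.2 265. ] 61 [258, 264, 28, 3] [ 0.4859 -0.1969  0.173 ]
side yellow [244.7 200.7] 49 [242, 194, 7, 16] [0.4712 0.0335 0.173 ]
wrist green [131.  164.9] 794 [115, 150, 33, 31] [0.5364 0.041  0.173 ]
wrist blue [283.7 140.4] 810 [268, 125, 32, 32] [0.6295 0.0557 0.173 ]
wrist yellow [261.  207.3] 736 [246, 192, 31, 31] [0.6155 0.0143 0.173 ]
wrist yellow [323.8 142.4] 38 [317, 138, 15, 9] [0.6534 0.0545 0.173 ]
wrist yellow [333.3 127.3] 29 [328, 123, 11, 9] [0.6586 0.0633 0.173 ]
((106.49828338623047, 62.21305847167969), 67.72862243652344) ((106.92447662353516, 61.715614318847656), (111.99049377441406, 134.0448455810547), 130.6370849609375) [0.56174285 0.08954989 0.241     ]
[0.57449724 0.07225886 0.25892061] [0.60352447 0.073032   0.16908748] [0.57530345 0.08937792 0.26630818]
```

```bash
cat >> h.py <<'E'
C=np.array([.583,.0484]); yaw=np.arctan2(-.0267,.0791)
ex=np.array([np.cos(yaw),np.sin(yaw)]); ey=np.array([-ex[1],ex[0]])
def W(x,y,z): return np.r_[C+ex*x+ey*y,z]
def L(p): q=np.array(p)[:2]-C; return np.array([q@ex,q@ey,p[2]])
def Rt(d):  # tool x along horizontal d, z down
    X=np.r_[d,0.]; Z=np.array([0,0,-1.]); return np.c_[X,np.cross(Z,X),Z]
def st():
    s=status.observe(); f=np.array(s['force']); return s['time'],L(s['ee_pos']),np.array([f[:2]@ex,f[:2]@ey,f[2]])
def knob(fn,zk=.245):
    d=snap('wrist',fn); hsv=cv2.cvtColor(d['color'],cv2.COLOR_RGB2HSV)
    m=(cv2.inRange(hsv,(0,150,60),(4,255,255))|cv2.inRange(hsv,(172,150,60),(180,255,255)))
    c=max(cv2.findContours(m,0,2)[0],key=cv2.contourArea); (u,v),r=cv2.minEnclosingCircle(c)
    print('knob px',u,v,r,'local',L(onplane(d,u,v,zk)).round(4)); return d
E
python3 - <<'E'
from h import *
p=status.observe()['ee_pos']; env.set_gripper(0.0)
env.servo_line([p[0],p[1],.33],max_speed=.2)
knob('w1')
env.movep(W(-.09,.034,.33),Rt(ex)); print(st()); knob('w2')
env.servo_line(W(-.09,.034,.228),max_speed=.1); print(st(),status.observe()['joints'].round(1)); knob('w3')
E
```

```text
knob px 185.38235473632812 85.67646789550781 34.062557220458984 local [-0.029   0.0325  0.245 ]
(3.4167, array([-0.08982978,  0.03393483,  0.32977975]), array([0.28161225, 0.2335278 , 0.90055637]))
knob px 277.4482116699219 129.9028778076172 30.586360931396484 local [-0.0275  0.0312  0.245 ]
(4.6333, array([-0.08976201,  0.03411036,  0.22853117]), array([ 0.1613773 , -0.663959  , -0.10782087])) [  4.9  19.8 104.1  -0.   56.  113.5]
knob px 279.0475769042969 142.75120544433594 55.831912994384766 local [-0.0274  0.0313  0.245 ]
```

View pics/w3.png

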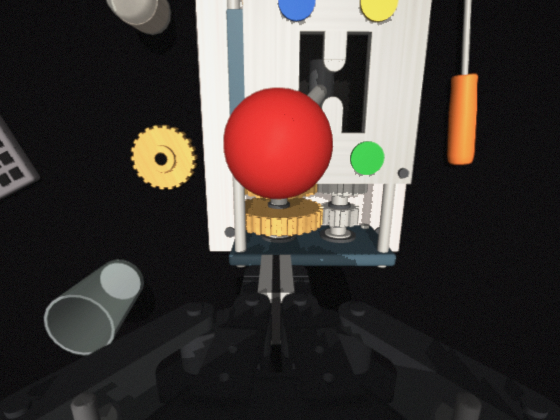

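View pics/w2.png

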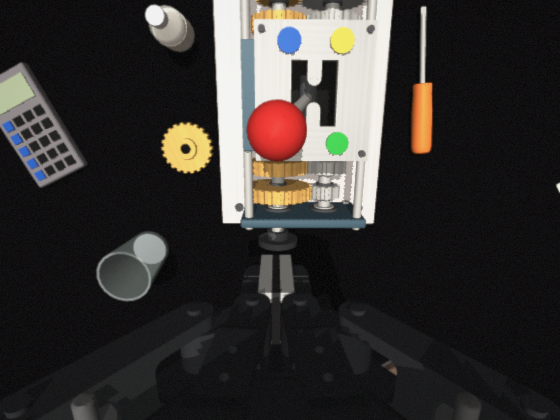

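The fingers line up with the trainer axis behind the knob, and the knob is at local (-27, +32) mm. Now I'll push toward the cross channel with a force guard.

```bash
cat >> h.py <<'E'
def push(axis,target,other,z=.228,step=.003,speed=.04,fmax=14,verbose=True):
    """axis 0/1: local axis; move in steps until target or force over fmax"""
    cur=st()[1][axis]; n=max(1,int(np.ceil(abs(target-cur)/step))); hist=[]
    for g in np.linspace(cur,target,n+1)[1:]:
        p=W(g,other,z) if axis==0 else W(other,g,z)
        env.servo_line(p,max_speed=speed); t,l,f=st(); hist.append((round(l[axis]*1e3,1),f.round(1).tolist()))
        if abs(f[axis])>fmax: print('FORCE STOP'); break
    for h in hist: print(*h)
    print('t',t,'local',l.round(4),f.round(1)); return l
E
python3 - <<'E'
from h import *
env.servo_line(W(-.065,.032,.228),max_speed=.06)
push(0,-.034,.032); knob('w4',.249)
E
```

```text
-62.1 [-0.6, -0.3, 0.6]
-59.2 [-0.3, 0.0, -0.1]
-56.8 [-4.7, -0.2, 2.1]
-53.8 [-4.2, 1.0, 1.6]
-50.9 [-4.1, 0.4, 2.8]
-48.1 [-5.1, 0.1, 3.3]
-45.3 [-4.0, 1.2, 2.4]
-42.4 [-3.1, 0.5, 2.4]
-39.6 [-2.9, 1.1, 3.4]
-36.7 [-2.3, 0.9, 2.3]
-33.9 [-4.0, 1.2, 1.7]
t 8.0 local [-0.0339  0.032   0.228 ] [-4.   1.2  1.7]
knob px 270.90472412109375 230.7727508544922 52.56315612792969 local [-0.005   0.0322  0.249 ]
```

View pics/w4.png

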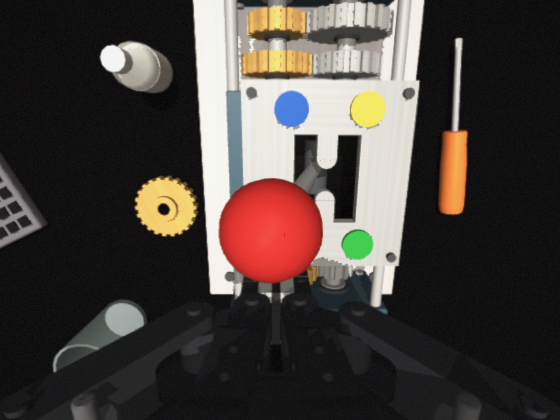

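```bash
python3 - <<'E'
from loc import *
push(0,-.0295,.032); d=knob('w5',.2505)
for c,v in cents(d).items():
    p,a,b=v[0]; print(c,p,a,L(onplane(d,*p,.173)).round(4))
E
```

```text
-31.6 [-3.6, 0.3, 2.6]
-29.4 [-2.7, 1.6, 1.0]
t 8.55 local [-0.0294  0.032   0.228 ] [-2.7  1.6  1. ]
knob px 270.5197448730469 231.01095581054688 52.59526443481445 local [0.     0.0324 0.2505]
green [356.4 250.6] 654 [-0.0415 -0.0219  0.173 ]
blue [291.1 116.8] 881 [0.0418 0.0216 0.173 ]
yellow [366.6 117.1] 910 [ 0.0417 -0.022   0.173 ]
```

View pics/w5.png

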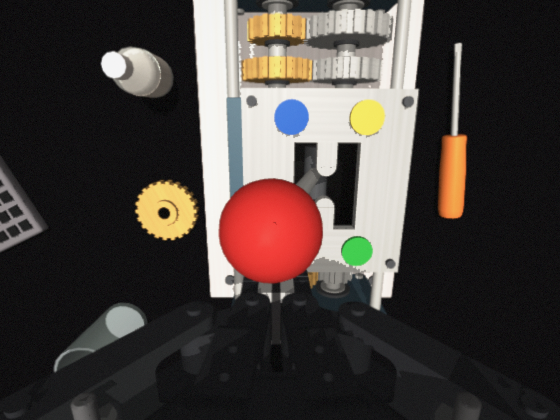

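The knob is at x = 0, and the tags confirm the frame to within 0.5 mm. Next I'll go round to the left side and push across.

```bash
python3 - <<'E'
from loc import *
env.servo_line(W(-.05,.032,.228),max_speed=.1)
env.servo_line(W(-.06,.032,.33),max_speed=.2)
env.movep(W(0,.095,.33),Rt(ey))
env.servo_line(W(0,.09,.228),max_speed=.15)
env.servo_line(W(0,.070,.228),max_speed=.06)
push(1,.002,0.,fmax=15)
E
```

```text
66.7 [-0.3, -0.6, -0.4]
63.9 [1.0, 2.3, 0.8]
61.0 [1.4, 3.5, 3.2]
57.9 [1.1, 3.8, 2.2]
54.9 [-0.9, 3.7, 2.4]
51.9 [-0.3, 3.0, 1.8]
48.9 [0.5, 3.1, 1.8]
46.0 [0.8, 2.3, 2.3]
43.0 [0.5, 2.9, 0.8]
40.1 [0.7, 2.4, 1.4]
37.1 [0.4, 1.8, 2.0]
34.1 [-0.8, 2.0, 1.2]
31.2 [0.4, 2.4, 1.5]
28.2 [0.8, 1.4, 1.2]
25.3 [0.4, 1.1, 0.5]
22.3 [0.2, 2.6, 1.6]
19.4 [-0.0, 1.3, 0.7]
16.5 [-0.9, 0.3, -0.2]
13.5 [-0.2, 1.7, 1.1]
10.6 [-1.5, 1.9, 1.3]
7.6 [-0.7, 1.6, -0.3]
4.7 [-0.6, 1.1, -0.9]
1.7 [-0.7, 0.7, -1.1]
t 18.0417 local [-0.      0.0017  0.2279] [-0.7  0.7 -1.1]
```

```bash
python3 - <<'E'
from loc import *
push(1,-.0035,0.,step=.0015,fmax=9)
env.servo_line(W(0,.03,.228),max_speed=.1)
env.servo_line(W(0,.04,.33),max_speed=.2)
env.movep(W(.085,-.033,.33),Rt(-ex)); print(st(),status.observe()['joints'].round(1)); knob('w6',.25)
E
```

```text
0.3 [0.3, 2.1, -1.2]
-1.0 [0.2, 2.1, -1.3]
-2.3 [0.7, 2.6, -1.6]
-2.9 [0.2, 6.7, -2.3]
t 19.0417 local [-0.     -0.0029  0.228 ] [ 0.2  6.7 -2.3]
(21.7, array([ 0.08482406, -0.03294945,  0.3294952 ]), array([-0.31782632,  0.05198685, -0.18790639])) [ -6.7  26.3  77.2  -0.   76.5 -78. ]
knob px 275.18182373046875 92.7272720336914 32.323997497558594 local [-1.00e-04 -3.47e-02  2.50e-01]
```

View pics/w6.png

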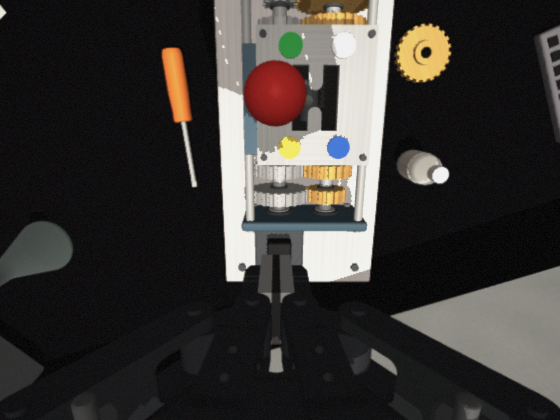

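The knob is at (0, -35) mm, which puts the lever in the right-hand leg. Now I'll push it home toward the near end, where the green tag is.

```bash
python3 - <<'E'
from loc import *
env.servo_line(W(.07,-.0345,.228),max_speed=.15)
env.servo_line(W(.036,-.0345,.228),max_speed=.06)
push(0,-.012,-.0345,fmax=12)
push(0,-.021,-.0345,step=.0015,fmax=8)
knob('w7',.241)
E
```

```text
33.3 [1.0, 0.2, 0.3]
30.5 [1.2, 0.1, -0.3]
27.9 [2.7, -1.0, 1.7]
24.9 [2.7, -1.1, 1.8]
21.9 [2.9, -0.4, 1.8]
19.0 [3.7, -1.3, 2.0]
16.1 [2.8, -0.2, 3.1]
13.3 [2.1, 0.7, 1.5]
10.4 [2.7, 0.9, 1.9]
7.6 [2.5, 0.2, 0.6]
4.8 [3.0, 0.4, 0.6]
1.9 [3.3, 1.2, -0.8]
-0.9 [3.1, 0.8, -2.5]
-3.6 [2.8, 0.5, -2.0]
-6.4 [3.5, -0.2, -3.6]
-9.4 [1.9, -0.9, -1.2]
-12.4 [-0.2, -0.3, 0.2]
t 27.55 local [-0.0124 -0.0345  0.2281] [-0.2 -0.3  0.2]
-13.9 [2.1, 0.8, -1.0]
-15.5 [1.3, -0.5, -1.7]
-17.0 [0.9, 0.5, -0.7]
-18.5 [0.7, -0.3, 0.2]
-19.8 [0.4, 0.1, -0.1]
-21.2 [-0.1, -0.1, 0.0]
t 29.05 local [-0.0212 -0.0345  0.228 ] [-0.1 -0.1  0. ]
knob px 284.21142578125 222.817138671875 48.82929229736328 local [-0.05   -0.0324  0.241 ]
```

View pics/w7.png

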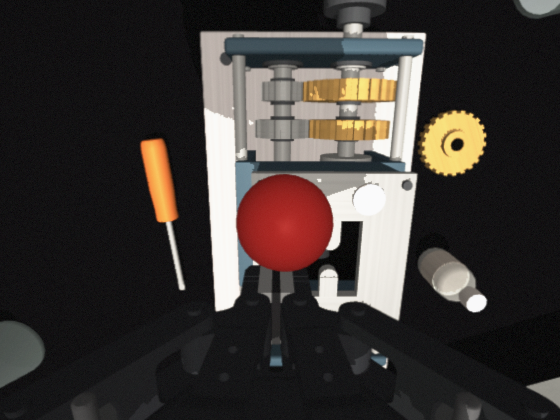

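```bash
python3 - <<'E'
from loc import *
env.servo_line(W(.01,-.0345,.228),max_speed=.1)
knob('w8',.241)
env.servo_line(W(.03,-.0345,.33),max_speed=.2); print(st())
knob('w9',.241)
E
```

```text
knob px 285.5613098144531 144.74037170410156 52.80738067626953 local [-0.051  -0.0323  0.241 ]
(30.275, array([ 0.02923022, -0.03457283,  0.32894998]), array([-0.0309089 ,  0.44668392, -0.72709563]))
knob px 281.0 100.93220520019531 30.73992156982422 local [-0.0511 -0.0325  0.241 ]
```

View pics/w9.png

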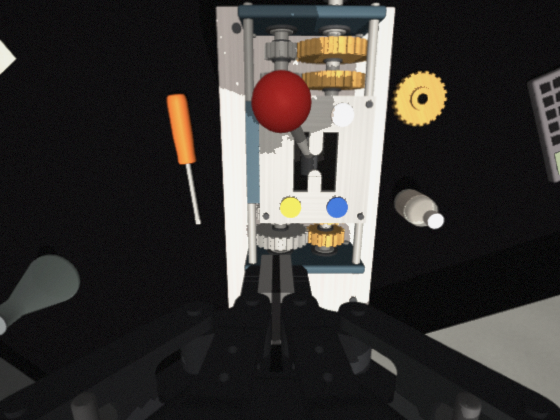

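```bash
python3 - <<'E'
from h import *
env.wait(.3); print(st()); env.job_done()
E
```

```text
(30.625, array([ 0.02985811, -0.03449863,  0.32939591]), array([ 0.66041959, -0.06713113,  0.48707344]))
the job is handed in; nothing more can be done
```

I pushed the lever with closed fingertips out of the near left slot to the cross channel, over to the right-hand leg, and home into the near right slot beside the green tag. I then drew the hand clear and handed the job in at about 30.6 s.

- **Lever position:** the last wrist pictures put the knob at (-51, -32.5) mm in the trainer's frame. That is a `gear_shift` of about -0.37 and a `gear_select` of about 0.23 to 0.25.
- **Forces:** the sideways force I read while pushing never went above 7 N, and it was back to noise level after I withdrew. The readings were taken between small steps, not continuously.
- **Home stop:** the force fell away over the last few millimetres instead of rising, so reaching the stop is judged from the pictures, not felt.
- **Loose things:** my path went near none of them and the ones in the last pictures look undisturbed, but I did not measure their positions afterwards. No check failed.

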